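# Draw the cross bar of an embroidery stand into line with its tapered pin

### The arm

A 7-joint arm with a two-finger parallel gripper is mounted at the origin on the work surface. World frame = base frame: x ahead of the robot, y to its left, z up, the work surface at z = 0. Lengths are in m, angles in rad, forces in N, time in s.
With the tool pointing down it reaches from about 0.4 to 0.875 m from the base axis. Payload 19.3 kg.
Tool frame: the origin (TCP) lies where the fingers leave the gripper's body, on its centre line; the fingertips stand bot.tip_reach ahead of it and the grasp point (between the pads) lies 54 mm ahead of it (bot.tip_reach is the distance from the TCP to the fingertips, in m); z points along the fingers, y is the line along which they close (so a half turn about z gives the same grasp; the last joint's range is limited). The gripper opens to 85 mm and grips with 20 to 120 N. Pads are 22 mm wide; open, the fingers measure 114 mm over their backs; the gripper's body (76 mm by 85 mm) begins 54 mm behind the grasp point. The pads swing forward as they close: fully open they stand 13 mm farther back than shut.
Start: joints at [-1.294, 0.521, -0.036, 1.599, 0.021, 1.021, -0.113], TCP at [0.212, 0.588, 0.304] pointing down, gripper open.
Joint ranges: [-2.91, 2.91], [-0.3, 2.13], [-1.5, 1.42], [0.17, 2.43], [-1.26, 4.41], [0.16, 1.93], [-2.52, 2.52]. Speed limits (rad/s): [1.89, 1.89, 2.39, 2.39, 3.01, 3.01, 3.01].

### API

Orientations are given as [roll, pitch, yaw] about the fixed x, y, z axes, in that order (R = Rz(yaw) Ry(pitch) Rx(roll)).
In Python, from workcell import bot gives the robot as it stands. The module is installed in compiled form; this text tells all that it offers.
- The arm moves only by the shell command python3 -m jog 'ROWS' [FORCE]. ROWS is JSON, a list that holds one entry, the list of rows, each a list of 7 numbers: the shift along the tool's x, y, z in mm, then the turn, a rotation vector about the tool's x, y, z in rad, then the opening, from 0 (shut) to 1 (fully open). In form: [[[tx, ty, tz, wx, wy, wz, fingers], ...]]. A call has 1 to 5 rows; each row shifts and turns the commanded pose from where the row before left it, along the tool's axes as they then stand; what a row does not reach is not made up. A row lasts 1/10 s, in which the tool goes at most 50 mm and 8.59 degrees, less where a joint would pass 70% of its speed; a pose out of reach is approached as far as the arm can. A call is refused whole if a number of a shift passes 50 or a number of a turn 0.15, either way. A call with a gripper value outside its range is refused whole. The fingers move at their own pace and stop on an object; FORCE is the grip in N (left out, the last holds). Time passes only in rows, so rows that do not move let the fingers close. It gives the time, the measured TCP pose, the force, the opening and the grip force at its end, in the units of the state.
- bot.observe(): the state, without advancing time (a new reading comes with each control period).
- bot.grab_frame(name): name is "scene" or "top" or "wrist"; returns a dict with "img" (384x512x3 uint8, red, green, blue), "intrinsics" (3x3 intrinsics, pixels), "R" (3x3) and "t" (3): a world point X has camera coordinates R X + t; the wrist camera has in their place "tool_from_camera" (4x4, takes a point from camera to tool coordinates, whose origin is the TCP and whose axes are the flange's). Camera axes: x right, y down, z forward; pixel columns grow to the right and rows downward; lengths in m; the calibration is good to about 2 mm. A picture is of the moment at which its call begins: read the wrist's pose just before it. There is no depth.
- bot.job_done(): hands the job in; it is judged then, once.
Trained networks look in a picture, given as the dict that the camera call returned (one of the last four; its "shot" number tells which), for a name from the list of things; names that differ only in an ending like _2 or _b are one class to them, and where a whole thing is asked for, a point or a joint stands for the part that bears it (a point fixed in the world has none). Each returns a list of dicts, best first, with "conf" (0 to 1); they miss things now and then, are a little off and sometimes report something else, mostly with a low value. They report only what shows in the picture. A call takes as long as a camera call. They do not tell look-alikes from the thing itself.
- bot.trace(query, picture): "region" (384x512 bool, what is visible of it).
- bot.spot_point(query, picture): "xyz" ([x, y, z] in m, in world coordinates, good to about 4 mm: a listed point, or the origin of a listed thing).
The state is a dict: "clock": time; "qpos": joint angles; "qd": joint speeds; "joint_efforts": joint torques, N m; "position": TCP position; "tool_rot": TCP orientation; "force": force on the tool from outside, world axes, zero at the start; "moment": the same for the moment, N m; "grip_width": finger opening in m; "finger_force": force on a finger pad.
Only numpy, scipy, OpenCV 4.12 (cv2) and the standard library are available. Lean on these libraries where they do the work, as an engineer would, in place of code of your own. Each camera call takes 0.05 s, during which the arm holds its last target. There are 200 camera calls.

### The job

Fit the loose cross bar of the embroidery stand: push it back until it lies flat and parallel against the ledge of the base along its whole length, then take the tapered wooden pin from the tool rack and push it down through the bar's middle hole into the hole of the base, letting the pin's taper (not the gripper) draw the bar lengthwise into line with the base. Leave the pin upright and fully home, its head down on the bar and let go, and do not disturb the awl, hoop, basket or spare upright.

Things in the scene. Friction and masses are not known exactly. Their poses are not given: they have to be found in the camera images.
- base: Base of the stand, beech, fixed to the table: a bed rail 340 mm long (y), 86 wide (x -43 to +43), 24 thick, top face 60 mm above the table, on two feet (200 x 40 x 36 high, along x, at y = 135 and -135), with a ledge along its far edge. Origin on the table right under its hole; x points away from the robot to the ledge, y along the rail to the left, z up.
- ledge (a point): Middle of the ledge's front face, at its foot: 23 mm beyond the hole (base x = +23), 60 mm above the table. The face runs the rail's full length (340 mm), looks to the base's -x (towards the robot) and is 14 mm high (top 74 mm above the table); the ledge is 20 mm wide. Axes as the base.
- base_hole (a point): Centre of the base's round hole (16 mm across, right through the rail) at the rail's top face, 60 mm above the table, midway along the rail, 23 mm in front of the ledge face. Hidden under the bar at first. Axes as the base.
- bar: Loose beech cross bar lying flat on the rail, 340 long (y), 46 wide (x), 18 thick, about 220 g; slides with a newton or two. A round hole through its middle, a 14 x 34 mm mortise 125 mm either side. Starts askew, its middle 12 to 18 mm short of the ledge. In line and against the ledge, its ends are flush with the rail's. Origin at the middle of its underside, x towards the ledge, z up.
- bar_hole (a point): Centre of the bar's round hole (16 mm across, right through) at its top face, 78 mm above the table. The bar starts 4.5 to 7 mm too far left (base +y), so once it is against the ledge the two holes overlap but are out of line by about that much.
- bar_left (a point): Left end (+y) of the bar's far face, the one that must meet the ledge, at mid thickness: 170 mm from the middle of the bar, 9 mm above its underside.
- bar_right (a point): Right end (-y) of the bar's far face, likewise: 170 mm from the middle, 9 mm above its underside.
- pin: Tapered pin, turned wood, 35 g, loose: plain cylindrical head 24 mm across, 36 high, flat top, two dark turned lines. Hangs upright in an outer hole of the rack, head resting on the rack's top, 96 mm above the table; lift it 75 mm to clear. Origin at the centre of the head's underside, z up. Fully home in the stand the origin is 78 mm above the table.
- pin_tip (a point): Tip of the pin's shank, 72 mm below the head's underside. The shank is 15 mm across for 31 mm under the head, then tapers evenly over 40 mm to a nose 4 to 6 mm across. Pin home, it is 6 mm above the table.
- rack: Plywood tool rack, fixed: a board 56 (its x) by 160 mm (its y), 16 thick, top 96 mm above the table, on two end cheeks; three 17 mm holes on its middle line, at its middle and 50 mm either side (along y). The pin hangs in one outer hole and the awl in the other; the middle hole is empty. Origin on the table under its middle.
- awl: Bystander: awl with a pear-shaped turned handle (33 mm at its widest, 64 mm high, brass ferrule at its foot) and a steel spike, hanging in the other outer hole of the rack. Origin at the underside of the handle.
- hoop: Bystander: round wooden embroidery hoop lying on the table, 140 mm across, 10 mm high, with a small brass screw block. Origin under its middle.
- basket: Bystander: mint green plastic basket with thread reels, 150 x 200 x 85 mm high. Origin under its middle.
- upright: Bystander: spare beech upright lying flat beyond the base, 36 x 250 x 14 mm, with a tenon at one end. Origin on the table near its middle.
There are look-alikes about, which are no part of the job. Leave any blue or purple look-alike of the pin alone.

How it is judged:
By the outcome, as a careful person would: the job done as asked, in the order asked, and still so for the second after the job is handed in, with the robot touching nothing.
It also fails if it takes over 58 s, if anything falls off the work surface, if the arm or the gripper's body presses on something with over 40 N, if the wrist force passes 120 N, or if a joint passes its speed limit or range.

## Working session

There is one attempt and no reset: what is moved stays moved. The work goes in short steps, Python scripts to look and compute and a shell command to move; the robot and the scene stay as the last step left them, time stands still between calls to the robot, and variables do not carry over. Pictures are saved under pics/ and viewed, at most 10 in all, crops included, and the job is handed in when it is done.

```bash
mkdir -p pics; cat > h.py <<'E'
import numpy as np, cv2
from workcell import bot
def save(p,n,crop=None,s=1):
    im=p["img"][:,:,::-1]
    if crop: a,b,c,d=crop; im=im[b:d,a:c]
    cv2.imwrite("pics/"+n+".png",cv2.resize(im,None,fx=s,fy=s,interpolation=cv2.INTER_CUBIC))
def px(p,X):
    c=p["R"]@np.array(X)+p["t"]; u=p["intrinsics"]@c; return np.round(u[:2]/u[2],1)
def ray(p,u,v,z):
    R,t=np.array(p["R"]),np.array(p["t"]); o=-R.T@t; d=R.T@np.linalg.solve(p["intrinsics"],[u,v,1]); return o+d*(z-o[2])/d[2]
E
python3 - <<'E'
from h import *
np.set_printoptions(precision=4,suppress=True)
s=bot.observe(); print(s, bot.tip_reach)
for n in("scene","top"):
    p=bot.grab_frame(n); save(p,n+"0",s=1.5)
    print(n,-np.array(p["R"]).T@p["t"])
    for q in "base ledge base_hole bar bar_hole bar_left bar_right pin pin_tip rack awl hoop basket upright".split():
        r=bot.spot_point(q,p); print(q,[(np.round(d["xyz"],4),round(d["conf"],2),px(p,d["xyz"])) for d in r[:4]])
E
```

```text
{'clock': 0.0, 'qpos': array([-1.2942,  0.522 , -0.0363,  1.6   ,  0.0212,  1.0211, -0.1128]), 'qd': array([ 0.0003, -0.0007, -0.0004,  0.0005,  0.0024,  0.0014, -0.0008]), 'joint_efforts': array([  0.0008, -92.7123,   1.9803, -36.9943,   0.018 ,   0.0079,
         0.    ]), 'position': array([0.2124, 0.5875, 0.3033]), 'tool_rot': array([-3.1404,  0.0001,  2.7947]), 'force': array([0.873 , 0.381 , 0.4915]), 'moment': array([-0.0039, -0.0284,  0.0211]), 'finger_force': 0.0, 'grip_width': 0.08536447414530945} 0.0726
scene [ 1.454  -0.6675  0.9293]
base [(array([0.5745, 0.1115, 0.0028]), 0.81, array([263.2, 201.5])), (array([0.5631, 0.1132, 0.0759]), 0.38, array([261.1, 182.4]))]
ledge [(array([0.5992, 0.1074, 0.0605]), 0.8, array([267.2, 191.6])), (array([0.5769, 0.1091, 0.0624]), 0.43, array([263., 188.]))]
base_hole [(array([0.5724, 0.107 , 0.0601]), 0.86, array([261.6, 188.2]))]
bar [(array([0.5662, 0.1166, 0.0675]), 0.9, array([262.5, 184.4])), (array([ 0.5684, -0.0541,  0.0704]), 0.45, array([222.2, 205.7])), (array([ 0.5372, -0.3782,  0.095 ]), 0.32, array([121.2, 243.2]))]
bar_h
[... 2082 characters left out ...]
.7])), (array([ 0.4871, -0.2036, -0.0002]), 0.4, array([334.5, 225.9]))]
rack [(array([ 0.5395, -0.3317,  0.001 ]), 0.87, array([372.7, 206.4])), (array([ 0.5421, -0.3788,  0.0948]), 0.21, array([395.6, 199.4]))]
awl [(array([ 0.5365, -0.3298,  0.0001]), 0.7, array([372.1, 207.4])), (array([ 0.5394, -0.3786,  0.0969]), 0.6, array([395.9, 200.2]))]
hoop [(array([ 0.693 , -0.3655,  0.0046]), 0.6, array([377.4, 158.9])), (array([0.7617, 0.0538, 0.0011]), 0.47, array([247. , 148.4])), (array([ 0.5252, -0.2819,  0.0936]), 0.39, array([364.1, 207.5]))]
basket [(array([0.4278, 0.5072, 0.0012]), 0.63, array([109.8, 262.2]))]
upright [(array([ 0.7636,  0.0537, -0.0037]), 0.74, array([247. , 148.2]))]
```

View pics/scene0.png

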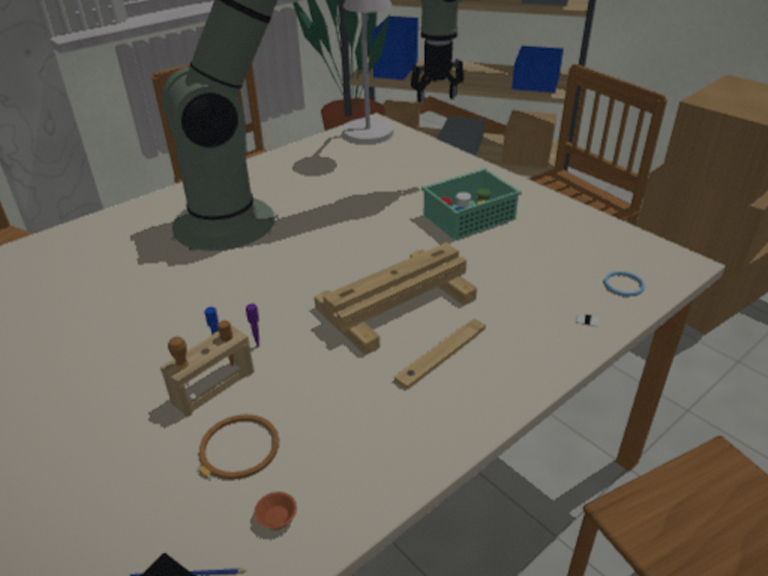

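View pics/top0.png

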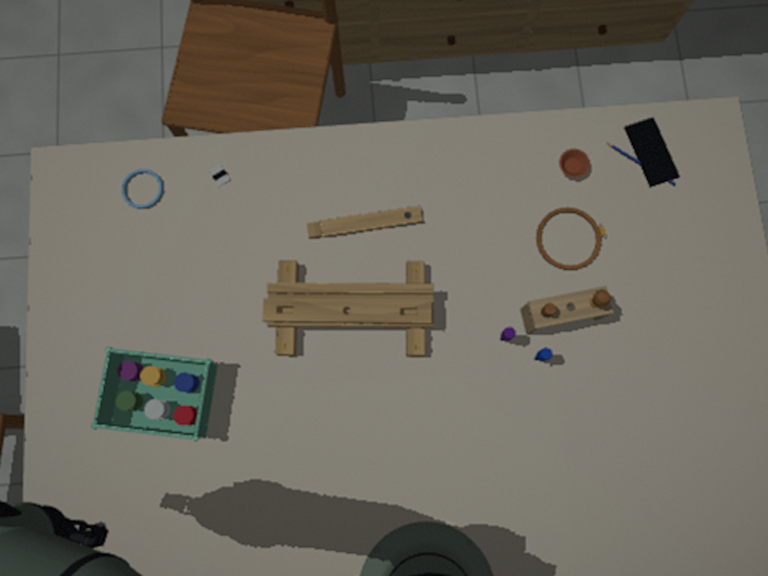

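The wooden pin is the brown cylinder in the rack's near-left hole: scene about (150,220) and top (365,207) at 1x, world (0.526,-0.281). The blue (scene 141,212) and purple (169,212) pegs stand free on the table and are look-alikes. The pear-shaped one (scene 119,233) is the awl. I'll move above the base for a closer look.

```bash
r='x'; for i in 1; do
python3 -m jog '[[[-31,-25,-7,0,0,0,1],[-31,-25,-7,0,0,0,1],[-31,-25,-7,0,0,0,1],[-31,-25,-7,0,0,0,1],[-31,-25,-7,0,0,0,1]]]'
python3 -m jog '[[[-31,-25,-7,0,0,0,1],[-31,-25,-7,0,0,0,1],[-31,-25,-7,0,0,0,1],[-31,-25,-7,0,0,0,1],[-31,-25,-7,0,0,0,1]]]'
python3 -m jog '[[[-31,-25,-7,0,0,0,1],[-31,-25,-7,0,0,0,1],[-31,-25,-7,0,0,-0.11,1],[-31,-25,-7,0,0,-0.11,1],[0,0,0,0,0,-0.12,1]]]'
python3 -m jog '[[[0,0,0,0,0,0,1],[0,0,0,0,0,0,1]]]'
done
python3 - <<'E'
from h import *
np.set_printoptions(precision=4,suppress=True)
s=bot.observe(); print(s["clock"],s["position"],s["tool_rot"],s["qpos"])
p=bot.grab_frame("wrist"); save(p,"w0",s=1.5); print(p["tool_from_camera"],p["intrinsics"])
for q in "base ledge base_hole bar bar_hole bar_left bar_right".split():
    r=bot.spot_point(q,p); print(q,[(np.round(d["xyz"],4),round(d["conf"],2)) for d in r[:3]])
E
```

```text
clock: 2.0
position: [0.3164, 0.4161, 0.3393]
tool_rot: [3.141, 0.0, 2.795]
force: [0.5, 0.4, -0.4]
grip_width: 0.0854
finger_force: 0.0
clock: 2.5
position: [0.4196, 0.2457, 0.3744]
tool_rot: [3.141, 0.0, 2.795]
force: [0.2, -0.2, 0.5]
grip_width: 0.0853
finger_force: 0.0
clock: 3.0
position: [0.5076, 0.1091, 0.4028]
tool_rot: [-3.141, 0.002, 3.133]
force: [-1.4, 0.8, 0.8]
grip_width: 0.0855
finger_force: 0.0
clock: 3.2
position: [0.5049, 0.114, 0.4018]
tool_rot: [3.141, -0.0, 3.132]
force: [0.2, 0.4, 1.0]
grip_width: 0.0856
finger_force: 0.0
3.2 [0.5049 0.114  0.4018] [ 3.1414 -0.0004  3.1318] [-0.4555  0.2529  0.1483  1.7564 -0.0411  1.1355  1.2664]
[[-0.     -0.9514 -0.308   0.0787]
 [ 1.     -0.0001  0.0002 -0.0004]
 [-0.0002 -0.308   0.9514 -0.0709]
 [ 0.      0.      0.      1.    ]] [[311.4614   0.     262.9239]
 [  0.     311.4614 190.4137]
 [  0.       0.       1.    ]]
base [(array([ 0.5784,  0.1069, -0.0007]), 0.9), (array([0.5992, 0.1067, 0.0557]), 0.18)]
ledge [(array([0.6001, 0.1039, 0.0572]), 0.81)]
base_hole [(array([0.5741, 0.1088, 0.0592]), 0.77), (array([0.5601, 0.1174, 0.0662]), 0.75)]
bar [(array([0.561 , 0.1186, 0.0602]), 0.77)]
bar_hole [(array([0.5638, 0.1175, 0.0758]), 0.71)]
bar_left []
bar_right [(array([ 0.5662, -0.0567,  0.0655]), 0.97)]
```

View pics/w0.png

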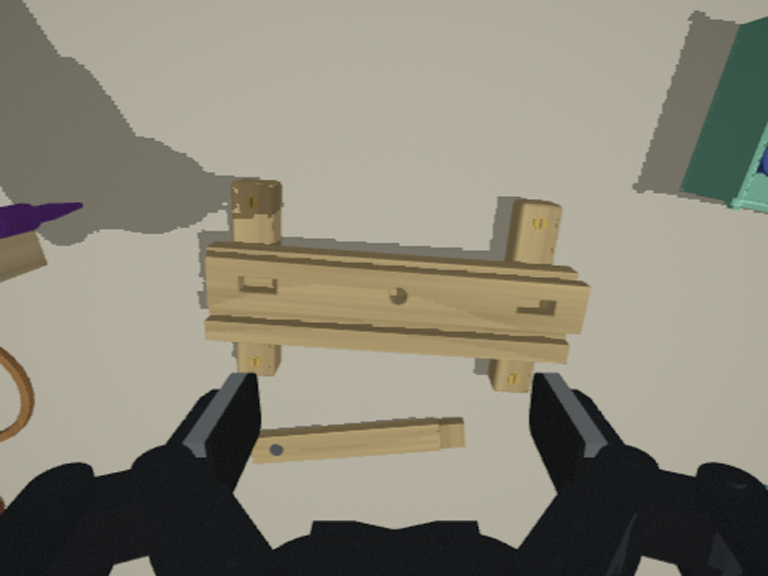

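```bash
cat >> h.py <<'E'
from scipy.spatial.transform import Rotation as Ro
def wcam(p,s):
    T=np.eye(4); T[:3,:3]=Ro.from_euler("xyz",s["tool_rot"]).as_matrix(); T[:3,3]=s["position"]
    C=np.linalg.inv(T@np.array(p["tool_from_camera"])); p["R"]=C[:3,:3]; p["t"]=C[:3,3]; return p
E
python3 - <<'E'
from h import *
np.set_printoptions(precision=4,suppress=True)
s=bot.observe(); p=wcam(bot.grab_frame("wrist"),s)
save(p,"w1",(130,155,400,245),2.9)
for n,u,v,z in [("ledge R far",205,340,.074),("ledge L far",568,362,.074),("ledge R near",205,319,.074),("ledge L near",568,341,.074),("bar far R",208,312,.078),("bar far L",583,333,.078),("bar near R",208,258,.078),("bar near L",588,286,.078),("hole",398,295,.078)]:
    print(n,ray(p,u/1.5,v/1.5,z))
for q in("bar","base","bar_left","ledge"):
    r=bot.trace(q,p)
    if r:
        m=r[0]["region"].astype(np.uint8); c=max(cv2.findContours(m,0,2)[0],key=cv2.contourArea); print(q,r[0]["conf"],cv2.approxPolyDP(c,2.5,True)[:,0].tolist())
E
```

```text
ledge R far [ 0.6076 -0.0638  0.074 ]
ledge L far [0.6327 0.2771 0.074 ]
ledge R near [ 0.5866 -0.061   0.074 ]
ledge L near [0.611  0.2748 0.074 ]
bar far R [ 0.5782 -0.0556  0.078 ]
bar far L [0.6012 0.2861 0.078 ]
bar near R [ 0.5278 -0.0491  0.078 ]
bar near L [0.5558 0.2852 0.078 ]
hole [0.5631 0.1163 0.078 ]
bar 0.91 [[137, 170], [139, 203], [385, 222], [392, 191], [387, 187], [143, 167]]
base 0.83 [[136, 212], [136, 225], [157, 229], [158, 247], [182, 249], [188, 229], [324, 238], [329, 260], [351, 261], [355, 242], [376, 242], [378, 234], [376, 222], [149, 204], [139, 204]]
bar_left 0.85 [[137, 170], [139, 202], [385, 222], [392, 192], [385, 187], [144, 167]]
ledge 0.74 [[136, 212], [137, 225], [155, 226], [158, 246], [171, 250], [182, 248], [190, 229], [324, 239], [329, 260], [351, 261], [356, 243], [375, 242], [378, 234], [375, 222], [160, 204], [140, 204]]
```

View pics/w1.png

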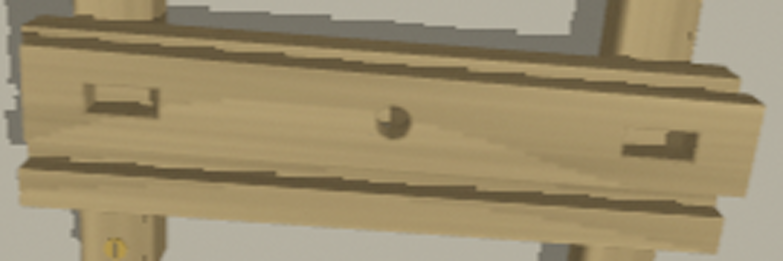

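The view shows the bar (hole at 1x (265,197)) with a dark gap along the ledge at about row 210–225. The ledge gives a base yaw of about −0.073 and a base hole at (0.576,0.1086), which agrees with the networks. The bar hole is 13 mm short and 7 mm left. The open fingertips show about 59 mm ahead of the TCP. Next I descend in front of the bar and push with both open fingers.

```bash
python3 -m jog '[[[0,0,45,0,0,0.063,1],[0,0,45,0,0,0,1],[0,0,45,0,0,0,1],[0,0,45,0,0,0,1],[0,0,40,0,0,0,1]]]'
python3 -m jog '[[[0,0,30,0,0,0,1],[0,0,20,0,0,0,1],[0,0,6,0,0,0,1],[0,0,0,0,0,0,1]]]'
python3 - <<'E'
from h import *
s=bot.observe(); d=s["position"][:2]-np.array([.5759,.1086]); print(d@[.9973,-.073],d@[.073,.9973],s["position"],s["tool_rot"],s["force"])
p=bot.grab_frame("scene"); save(p,"s1",(200,130,340,240),5)
E
```

```text
clock: 4.35
position: [0.5049, 0.1135, 0.18]
tool_rot: [-3.141, -0.0, 3.072]
force: [1.6, 0.1, 0.5]
grip_width: 0.0857
finger_force: 0.0
clock: 4.75
position: [0.5052, 0.1135, 0.1256]
tool_rot: [-3.141, -0.001, 3.072]
force: [0.2, 0.7, 0.4]
grip_width: 0.0851
finger_force: 0.0
-0.07090734614998795 -0.0003006907711515634 [0.50515765 0.11347667 0.12562654] [-3.14114886e+00 -8.87664779e-04  3.07165061e+00] [0.20534569 0.65732039 0.36101861]
```

View pics/s1.png

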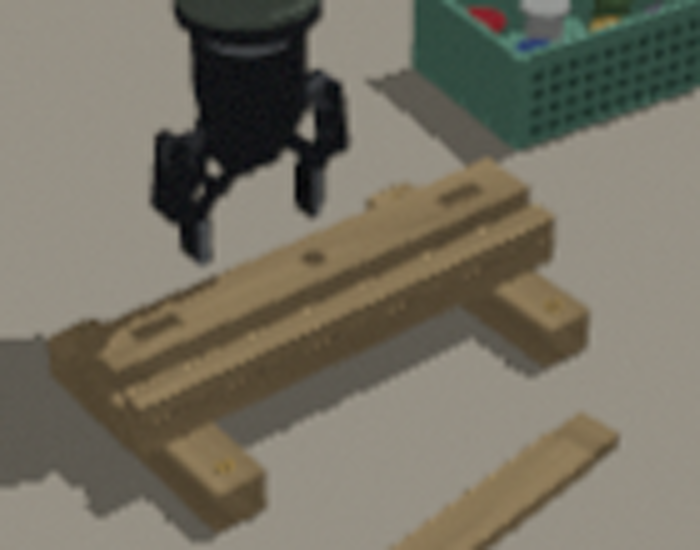

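The fingertips stand on the robot side of the bar (crop (205,260) and (315,210)), with their lowest part behind it. I'll push now.

```bash
python3 -m jog '[[[-8,0,0,0,0,0,1],[-6,0,0,0,0,0,1],[-4,0,0,0,0,0,1],[-4,0,0,0,0,0,1],[-3,0,0,0,0,0,1]]]'
python3 -m jog '[[[-2,0,0,0,0,0,1],[-2,0,0,0,0,0,1],[-2,0,0,0,0,0,1],[-1,0,0,0,0,0,1],[0,0,0,0,0,0,1]]]'
python3 -m jog '[[[-1,0,0,0,0,0,1],[-1,0,0,0,0,0,1],[0,0,0,0,0,0,1]]]'
```

```text
clock: 5.3
position: [0.5303, 0.1117, 0.126]
tool_rot: [-3.142, -0.0, 3.072]
force: [-2.4, 0.0, 2.2]
grip_width: 0.0853
finger_force: 1.2
clock: 5.8
position: [0.5374, 0.1113, 0.1259]
tool_rot: [3.142, 0.0, 3.072]
force: [-0.2, 0.1, -0.4]
grip_width: 0.0853
finger_force: 0.0
clock: 6.1
position: [0.5393, 0.1112, 0.1259]
tool_rot: [3.142, 0.0, 3.072]
force: [0.3, 0.6, -0.2]
grip_width: 0.0851
finger_force: 0.2
```

```bash
python3 -m jog '[[[-1,0,0,0,0,0,1],[-1,0,0,0,0,0,1],[0,0,0,0,0,0,1]]]'
python3 -m jog '[[[-1,0,0,0,0,0,1],[0,0,0,0,0,0,1]]]'
python3 - <<'E'
from h import *
s=bot.observe(); p=wcam(bot.grab_frame("wrist"),s); save(p,"w2",s=1.5)
E
```

```text
clock: 6.4
position: [0.5412, 0.1111, 0.1259]
tool_rot: [3.142, -0.0, 3.072]
force: [-2.1, 0.8, 1.2]
grip_width: 0.0853
finger_force: 0.8
clock: 6.6
position: [0.5421, 0.1111, 0.1259]
tool_rot: [3.141, -0.0, 3.072]
force: [-3.3, 2.4, 2.1]
grip_width: 0.0853
finger_force: 1.9
```

View pics/w2.png

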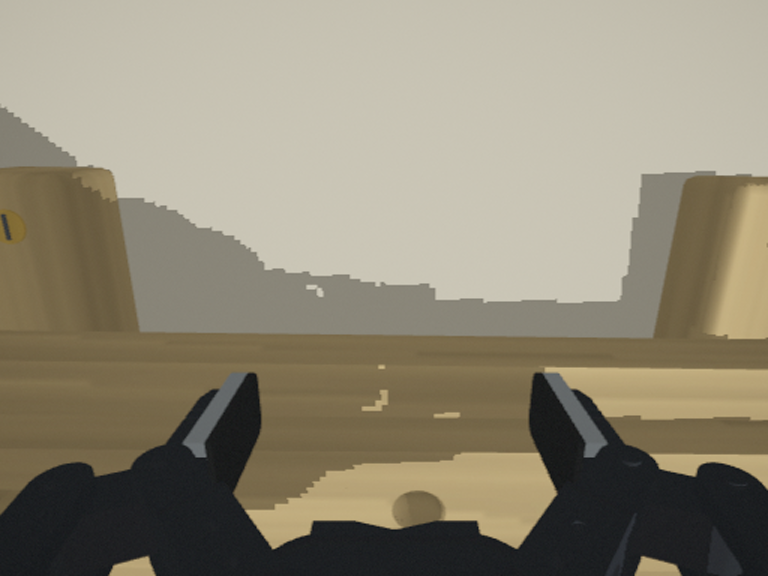

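The fingertips meet the bar's near face (row about 450) and the bar is moving. I continue until the ledge stops it.

```bash
for i in 1; do
python3 -m jog '[[[-1,0,0,0,0,0,1],[0,0,0,0,0,0,1]]]'
python3 -m jog '[[[-1,0,0,0,0,0,1],[0,0,0,0,0,0,1]]]'; done
```

```text
clock: 6.85
position: [0.5426, 0.1111, 0.1258]
tool_rot: [-3.142, -0.001, 3.072]
force: [-7.1, 3.0, 4.8]
grip_width: 0.0853
finger_force: 3.9
clock: 7.05
position: [0.5428, 0.1111, 0.1257]
tool_rot: [-3.141, -0.003, 3.072]
force: [-13.5, 3.5, 10.1]
grip_width: 0.0851
finger_force: 6.9
```

It has stalled against the ledge at 13 N. I back off, rise and check that it lies parallel.

```bash
python3 -m jog '[[[-1,0,0,0,0,0,1],[0,0,0,0,0,0,1],[8,0,0,0,0,0,1],[20,0,0,0,0,0,1],[15,0,-20,0,0,0,1]]]'
python3 -m jog '[[[0,0,-45,0,0,0,1],[0,0,-45,0,0,0,1],[0,0,-45,0,0,0,1],[0,0,-45,0,0,0,1],[0,0,-45,0,0,0,1]]]'
python3 -m jog '[[[-50,0,0,0,0,0,1],[-30,0,0,0,0,0,1],[0,0,0,0,0,0,1],[0,0,0,0,0,0,1]]]'
python3 - <<'E'
from h import *
np.set_printoptions(precision=4,suppress=True)
s=bot.observe(); p=wcam(bot.grab_frame("wrist"),s); save(p,"w3",(100,100,412,334),2.5)
np.savez("w3.npz",img=p["img"],R=p["R"],t=p["t"],intrinsics=p["intrinsics"])
for q in "base ledge base_hole bar bar_hole bar_left bar_right".split():
    r=bot.spot_point(q,p); print(q,[(np.round(d["xyz"],4),round(d["conf"],2),px(p,d["xyz"])) for d in r[:3]])
E
```

```text
clock: 7.55
position: [0.5008, 0.1134, 0.1445]
tool_rot: [-3.14, -0.002, 3.072]
force: [0.5, -0.0, 1.5]
grip_width: 0.0853
finger_force: 0.0
clock: 8.05
position: [0.5021, 0.1134, 0.3732]
tool_rot: [3.141, 0.001, 3.071]
force: [0.4, 0.6, -0.9]
grip_width: 0.0852
finger_force: 0.0
clock: 8.45
position: [0.5822, 0.1078, 0.3704]
tool_rot: [-3.141, -0.0, 3.071]
force: [0.4, -0.5, -0.4]
grip_width: 0.0855
finger_force: 0.0
base [(array([ 0.574 ,  0.108 , -0.0022]), 0.95, array([263. , 141.6]))]
ledge [(array([0.5993, 0.1049, 0.0585]), 0.72, array([261.9, 169.4])), (array([0.5743, 0.1081, 0.0625]), 0.24, array([263.1, 150.3]))]
base_hole [(array([0.575 , 0.1066, 0.0607]), 0.79, array([261.9, 150.6]))]
bar []
bar_hole [(array([0.5789, 0.1175, 0.0784]), 0.95, array([271.3, 156. ]))]
bar_left [(array([0.6172, 0.284 , 0.0686]), 0.75, array([407.2, 175.5])), (array([0.5806, 0.116 , 0.0773]), 0.62, array([270.1, 157.3]))]
bar_right [(array([ 0.5892, -0.0557,  0.0652]), 0.74, array([132.7, 171.7])), (array([0.6177, 0.2834, 0.0691]), 0.39, array([406.9, 176. ]))]
```

View pics/w3.png

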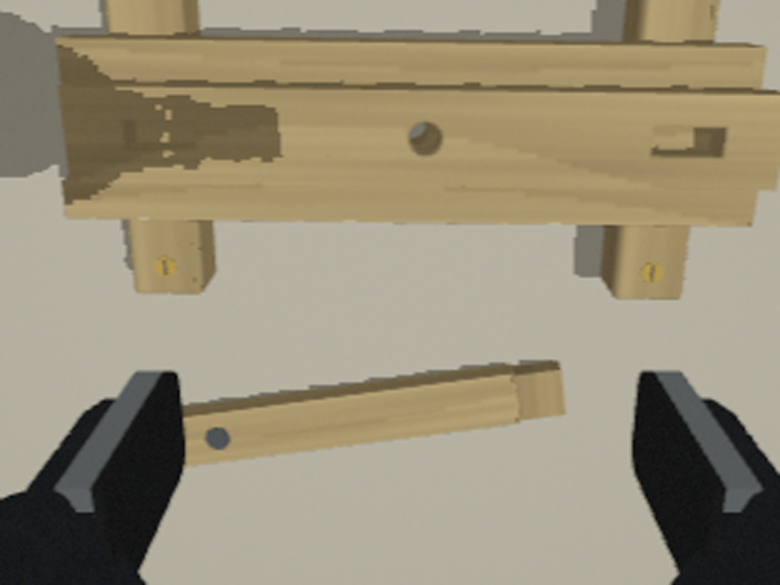

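```bash
python3 - <<'E'
from h import *
np.set_printoptions(precision=4,suppress=True)
p=dict(np.load("w3.npz"))
f=lambda u,v,z: ray(p,100+u/2.5,100+v/2.5,z)
L,R=f(752,225,.074),f(65,218,.074); d=(L-R)[:2]; print("ledge far",L,R,np.hypot(*d),-np.arctan2(d[0],d[1]))
y=d/np.hypot(*d); x=np.array([y[1],-y[0]]); m=(L+R)[:2]/2; print("hole from ledge far edge",m-.043*x)
NL,NR=f(763,45,.060),f(58,38,.060);e=(NL-NR)[:2]; print("rail near",np.hypot(*e),-np.arctan2(*e), (NL+NR)[:2]/2+.043*x)
B=f(425,138,.078); print("barhole",B)
g=cv2.cvtColor(p["img"],cv2.COLOR_RGB2GRAY); print(g[148:164,260:282])
H=m-.043*x; print("offset base frame",(B[:2]-H)@x,(B[:2]-H)@y)
E
```

```text
ledge far [0.6337 0.275  0.074 ] [ 0.6062 -0.0639  0.074 ] 0.340011091810111 -0.08101062131038621
hole from ledge far edge [0.5771 0.109 ]
rail near 0.33705035322033766 -0.08009510531168636 [0.5773 0.109 ]
barhole [0.5779 0.1161 0.078 ]
[[147 147 147 148 148 147 146 142 138 133 130 135 142 146 147 147 146 146
  147 148 147 148]
 [146 146 146 147 147 143 132 124 119 107  95  95 107 123 139 145 147 148
  148 147 149 147]
 [149 148 147 145 141 129 118 116 116 111  98  88  90  96 111 136 146 147
  147 148 147 147]
 [155 153 149 145 131 119 116 117 117 108  92  89  91  90  98 119 138 146
  146 146 147 147]
 [157 155 151 138 122 117 115 116 116 102  89  87  88  88  89  94 118 139
  146 145 146 146]
 [157 156 152 133 117 116 115 114 103  87  84  92  93  92  92  90 114 138
  145 145 145 146]
 [158 158 151 131 115 115 107  96  89  84  87  92  95  95  96  89 102 133
  147 147 148 147]
 [158 158 153 127  99  88  83  84  83  85  90  93  95  96  92  87 105 141
  154 154 154 154]
 [159 159 153 127  93  82  83  84  84  88  91  94  94  93  90  86 110 145
  159 158 158 158]
 [157 158 156 136 105  91  85  86  88  93  95  96  95  94  88  93 120 147
  157 156 157 157]
 [155 157 155 147 123 103  93  92  94  95  96  92  90  90  89 106 135 152
  155 155 156 155]
 [154 154 154 152 132 109  98  89  90  92  90  89  90  92  98 115 144 155
  155 155 154 155]
 [154 155 155 154 146 125 106  97  95  94  93  93  93 100 117 140 152 155
  155 155 155 155]
 [155 156 156 156 155 151 132 107  98  97  96  97 107 124 137 151 155 157
  156 156 156 156]
 [155 155 155 155 154 154 150 145 137 131 134 136 140 150 155 155 155 155
  154 155 154 155]
 [152 152 153 153 153 153 154 153 150 150 151 153 153 153 153 152 152 152
  152 153 153 154]]
offset base frame 0.0002068049840169782 0.007109554443494436
```

The bar lies flush along the ledge (dark line at crop row 187 gone), with the bar hole at (270,155). The bar hole is at (0.5779,0.1161) and the base hole at (0.5772,0.109): 7 mm apart along y and 0 in x, as expected. On to the rack.

```bash
python3 -m jog '[[[5,-43,0,0,0,0,1],[5,-43,0,0,0,0,1],[5,-43,0,0,0,0,1],[5,-43,0,0,0,0,1],[5,-43,0,0,0,0,1]]]'
python3 -m jog '[[[5,-43,0,0,0,0,1],[5,-43,0,0,0,0,1],[5,-43,0,0,0,0,1],[5,-43,0,0,0,0,1],[0,-5,0,0,0,0,1]]]'
python3 -m jog '[[[0,0,0,0,0,0,1],[0,0,0,0,0,0,1]]]'
python3 - <<'E'
from h import *
np.set_printoptions(precision=4,suppress=True)
s=bot.observe(); print(s["qpos"]); p=wcam(bot.grab_frame("wrist"),s); save(p,"w4",(100,60,412,294),2.5)
np.savez("w4.npz",img=p["img"],R=p["R"],t=p["t"],intrinsics=p["intrinsics"])
for q in "pin pin_tip awl rack".split():
    r=bot.spot_point(q,p); print(q,[(np.round(d["xyz"],4),round(d["conf"],2),px(p,d["xyz"])) for d in r[:4]])
E
```

```text
clock: 9.35
position: [0.5415, -0.1061, 0.3712]
tool_rot: [3.141, 0.001, 3.072]
force: [1.0, 0.4, -0.2]
grip_width: 0.0853
finger_force: 0.0
clock: 9.85
position: [0.5076, -0.2849, 0.3712]
tool_rot: [-3.139, -0.0, 3.066]
force: [-0.1, 0.1, 0.1]
grip_width: 0.0851
finger_force: 0.0
clock: 10.05
position: [0.5101, -0.2787, 0.3708]
tool_rot: [3.141, -0.0, 3.073]
force: [0.4, 1.0, -0.4]
grip_width: 0.0857
finger_force: 0.0
[ 0.1817  0.4004  0.3017  1.649  -0.1302  1.1121  2.0206]
pin [(array([ 0.4895, -0.1976,  0.0732]), 0.73, array([330.5, 136.4])), (array([ 0.472 , -0.3359,  0.0095]), 0.71, array([219.2, 123.9])), (array([ 0.5284, -0.2804,  0.0969]), 0.62, array([262.7, 178.3]))]
pin_tip [(array([ 0.4376, -0.2774,  0.0117]), 0.9, array([260.2,  94.5])), (array([ 0.4917, -0.2057, -0.    ]), 0.73, array([313.9, 131. ]))]
awl [(array([ 0.5388, -0.3845,  0.0947]), 0.57, array([174.8, 192.2]))]
rack [(array([ 0.5307, -0.3306, -0.0005]), 0.7, array([228.3, 164. ]))]
```

View pics/w4.png

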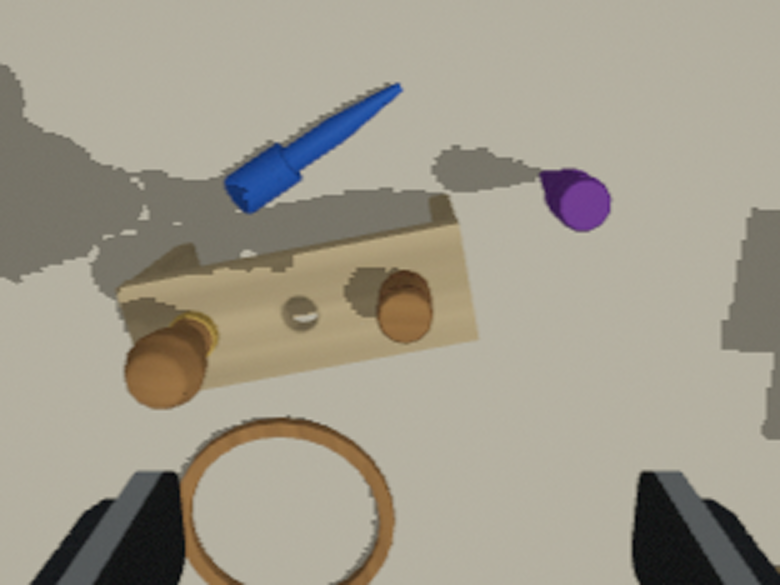

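Confirmed in the enlarged crop: the brown wooden cylindrical head at crop (405,310) in the rack's outer hole is the pin. The pear shape at (165,370) is the awl. Purple (585,200) and blue (265,180, which has fallen over by itself) are the look-alikes.

```bash
python3 - <<'E'
from h import *
np.set_printoptions(precision=4,suppress=True)
p=dict(np.load("w4.npz"))
f=lambda u,v,z: ray(p,100+u/2.5,60+v/2.5,z)
P=f(405,314,.132); print("head top",P, "width",f(432,314,.132)-f(378,314,.132),"hole mid",f(300,313,.096))
s=bot.observe(); Rm=Ro.from_euler("xyz",s["tool_rot"]).as_matrix()
print("tool shift",Rm.T@(np.array([P[0],P[1],.096+.024+.054])-s["position"])*1000)
E
```

```text
head top [ 0.5263 -0.281   0.132 ] width [0.0016 0.0224 0.    ] hole mid [ 0.5335 -0.3304  0.096 ]
tool shift [-16.2423  -1.055  196.9891]
```

```bash
python3 -m jog '[[[-16,-1,40,0,0,0,1],[0,0,45,0,0,0,1],[0,0,45,0,0,0,1],[0,0,35,0,0,0,1],[0,0,20,0,0,0,1]]]'
python3 -m jog '[[[0,0,12,0,0,0,1],[0,0,0,0,0,0,1],[0,0,0,0,0,0,0.6],[0,0,0,0,0,0,0.35],[0,0,0,0,0,0,0]]]' 60
python3 -m jog '[[[0,0,0,0,0,0,0],[0,0,0,0,0,0,0],[0,0,0,0,0,0,0],[0,0,0,0,0,0,0]]]'
```

```text
clock: 10.8
position: [0.525, -0.2808, 0.1831]
tool_rot: [3.141, -0.003, 3.073]
force: [-0.4, -0.2, -0.7]
grip_width: 0.0855
finger_force: 0.0
clock: 11.3
position: [0.5261, -0.282, 0.175]
tool_rot: [-3.141, 0.002, 3.072]
force: [0.1, 0.1, -1.5]
grip_width: 0.044
finger_force: 0.0
clock: 11.7
position: [0.5259, -0.2819, 0.1747]
tool_rot: [-3.141, 0.001, 3.072]
force: [-2.2, 1.3, 9.0]
grip_width: 0.0227
finger_force: 58.3
```

```bash
python3 -m jog '[[[0,0,-10,0,0,0,0],[0,0,-20,0,0,0,0],[0,0,-25,0,0,0,0],[0,0,-30,0,0,0,0],[0,0,-20,0,0,0,0]]]'
python3 -m jog '[[[0,10,0,0,0,0,0],[-3,30,0,0,0,0,0],[-3,40,0,0,0,0,0],[-3,40,0,0,0,0,0],[-3,40,0,0,0,0,0]]]'
python3 -m jog '[[[-3,40,0,0,0,0,0],[-3,40,0,0,0,0,0],[-3,40,0,0,0,0,0],[-3,40,0,0,0,0,0],[0,30,0,0,0,0,0]]]'
python3 -m jog '[[[0,20,0,0,0,0,0],[0,0,0,0,0,0,0],[0,0,0,0,0,0,0],[0,0,0,0,0,0,0]]]'
python3 - <<'E'
from h import *
np.set_printoptions(precision=4,suppress=True)
s=bot.observe(); print(s["position"],s["tool_rot"],s["force"],s["grip_width"])
Rm=Ro.from_euler("xyz",s["tool_rot"]).as_matrix()
print("tool shift to lens",Rm.T@(np.array([.5774,.1126,.25])-s["position"])*1000)
p=wcam(bot.grab_frame("wrist"),s); save(p,"w5",(100,100,412,334),2.5)
for q in "pin pin_tip bar_hole".split():
    r=bot.spot_point(q,p); print(q,[(np.round(d["xyz"],4),round(d["conf"],2),px(p,d["xyz"])) for d in r[:3]])
print("expected tip px",px(p,s["position"]+Rm@[0,0,.1507]))
p=bot.grab_frame("scene")
for q in "pin pin_tip bar_hole".split():
    r=bot.spot_point(q,p); print(q,[(np.round(d["xyz"],4),round(d["conf"],2),px(p,d["xyz"])) for d in r[:3]])
E
```

```text
clock: 12.2
position: [0.5259, -0.2821, 0.2815]
tool_rot: [-3.141, 0.002, 3.071]
force: [0.0, -1.1, -0.7]
grip_width: 0.0224
finger_force: 58.7
clock: 12.7
position: [0.5486, -0.1211, 0.2788]
tool_rot: [3.141, -0.0, 3.072]
force: [1.3, -0.4, -0.6]
grip_width: 0.0223
finger_force: 58.8
clock: 13.2
position: [0.5738, 0.0688, 0.2787]
tool_rot: [3.141, -0.0, 3.074]
force: [1.2, -1.0, 0.6]
grip_width: 0.0226
finger_force: 58.8
clock: 13.6
position: [0.5753, 0.0847, 0.2789]
tool_rot: [-3.141, -0.0, 3.071]
force: [-1.0, -0.2, -0.6]
grip_width: 0.022
finger_force: 58.8
[0.5753 0.0847 0.2789] [-3.1412 -0.0002  3.0707] [-0.9928 -0.2427 -0.5568] 0.021972604170717547
tool shift to lens [-0.146  27.9689 28.8456]
pin [(array([ 0.6083, -0.1182,  0.0115]), 0.93, array([ 90.5, 204. ])), (array([0.5753, 0.0846, 0.2013]), 0.68, array([263.5, 245.3]))]
pin_tip [(array([ 0.5428, -0.0961,  0.011 ]), 0.8, array([ 96.3, 146.4])), (array([0.5799, 0.0828, 0.1279]), 0.79, array([261.4, 205. ]))]
bar_hole [(array([0.5766, 0.1169, 0.0784]), 0.74, array([298.9, 179.8]))]
expected tip px [263.4 199.2]
pin [(array([0.5764, 0.087 , 0.1984]), 0.65, array([257.3, 155.5])), (array([ 0.612 , -0.11  ,  0.0105]), 0.65, array([217.6, 235.1]))]
pin_tip [(array([ 0.541 , -0.087 ,  0.0091]), 0.64, array([210., 221.])), (array([0.5743, 0.0901, 0.1338]), 0.51, array([257.9, 172. ]))]
bar_hole [(array([0.5772, 0.1136, 0.0787]), 0.59, array([264.1, 183.5]))]
```

View pics/w5.png

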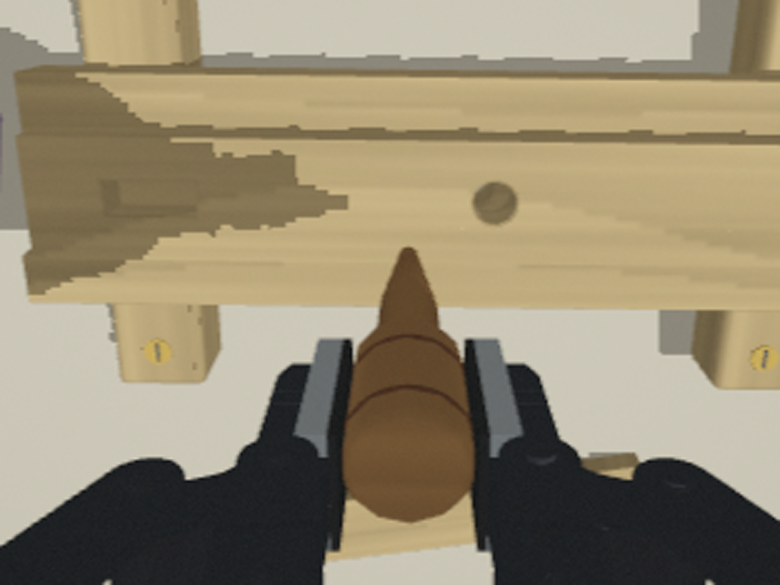

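The pin hangs straight in the grip: its tip is at crop (408,250), px (263,200), against the expected (263.4,199.2). The bar hole is at crop (495,203). The purple peg has also toppled on its own, well clear of the path. I'm aiming the tip at the middle of the overlap of the two holes.

```bash
python3 -m jog '[[[0,14,0,0,0,0,0],[0,14,15,0,0,0,0],[0,0,20,0,0,0,0],[0,0,8,0,0,0,0],[0,0,0,0,0,0,0]]]'
python3 -m jog '[[[0,0,3,0,0,0,0],[0,0,3,0,0,0,0],[0,0,3,0,0,0,0],[0,0,0,0,0,0,0]]]'
python3 -m jog '[[[0,0,3,0,0,0,0],[0,0,3,0,0,0,0],[0,0,0,0,0,0,0]]]'
```

```text
clock: 14.5
position: [0.5768, 0.114, 0.2343]
tool_rot: [-3.141, -0.002, 3.072]
force: [0.1, 1.6, -0.2]
grip_width: 0.0222
finger_force: 58.8
clock: 14.9
position: [0.5774, 0.1135, 0.2268]
tool_rot: [-3.142, -0.0, 3.072]
force: [0.6, -0.6, -0.6]
grip_width: 0.0223
finger_force: 58.8
clock: 15.2
position: [0.5773, 0.1135, 0.2205]
tool_rot: [-3.141, -0.0, 3.072]
force: [-0.8, -0.2, -1.2]
grip_width: 0.0226
finger_force: 58.8
```

```bash
python3 -m jog '[[[0,-1,2,0,0,0,0],[0,0,3,0,0,0,0],[0,0,3,0,0,0,0],[0,0,0,0,0,0,0]]]'
python3 -m jog '[[[0,0,2,0,0,0,0],[0,0,2,0,0,0,0],[0,0,2,0,0,0,0],[0,0,0,0,0,0,0]]]'
```

```text
clock: 15.6
position: [0.5772, 0.1125, 0.2124]
tool_rot: [-3.141, -0.001, 3.072]
force: [0.5, 0.4, 0.2]
grip_width: 0.0225
finger_force: 58.8
clock: 16.0
position: [0.5773, 0.1127, 0.2066]
tool_rot: [3.142, -0.0, 3.072]
force: [-0.7, 0.4, -1.2]
grip_width: 0.0222
finger_force: 58.8
```

```bash
python3 -m jog '[[[0,-0.5,3,0,0,0,0],[0,-0.5,3,0,0,0,0],[0,0,0,0,0,0,0]]]'
python3 -m jog '[[[0,-0.5,3,0,0,0,0],[0,-0.5,3,0,0,0,0],[0,0,0,0,0,0,0]]]'
python3 -m jog '[[[0,-0.5,3,0,0,0,0],[0,-0.5,3,0,0,0,0],[0,0,0,0,0,0,0]]]'
```

```text
clock: 16.3
position: [0.5771, 0.1119, 0.2005]
tool_rot: [3.141, -0.0, 3.072]
force: [-0.6, 2.4, 0.0]
grip_width: 0.0222
finger_force: 58.8
clock: 16.6
position: [0.577, 0.1111, 0.1946]
tool_rot: [3.141, -0.0, 3.072]
force: [-1.0, 2.6, -0.3]
grip_width: 0.0222
finger_force: 58.9
clock: 16.9
position: [0.5768, 0.1103, 0.1886]
tool_rot: [3.141, -0.001, 3.072]
force: [-2.0, 4.3, 0.8]
grip_width: 0.0225
finger_force: 59.0
```

```bash
python3 -m jog '[[[0,-0.3,3,0,0,0,0],[0,-0.3,3,0,0,0,0],[0,0,0,0,0,0,0]]]'
python3 -m jog '[[[0,-0.2,3,0,0,0,0],[0,0,0,0,0,0,0]]]'
python3 -m jog '[[[0,0,3,0,0,0,0],[0,0,0,0,0,0,0]]]'
```

```text
clock: 17.2
position: [0.5766, 0.1096, 0.1824]
tool_rot: [3.141, -0.001, 3.072]
force: [-3.2, 3.4, -0.0]
grip_width: 0.0227
finger_force: 58.9
clock: 17.4
position: [0.5766, 0.1092, 0.1794]
tool_rot: [3.141, -0.001, 3.072]
force: [-1.8, 2.7, -0.5]
grip_width: 0.0224
finger_force: 58.9
clock: 17.6
position: [0.5767, 0.1091, 0.1764]
tool_rot: [3.141, -0.001, 3.072]
force: [-2.3, 3.9, -1.5]
grip_width: 0.0227
finger_force: 58.8
```

```bash
python3 -m jog '[[[0.2,0,3,0,0,0,0],[0,0,0,0,0,0,0]]]'
python3 -m jog '[[[0.2,0,3,0,0,0,0],[0,0,0,0,0,0,0]]]'
python3 -m jog '[[[0,0,2,0,0,0,0],[0,0,0,0,0,0,0]]]'
```

```text
clock: 17.8
position: [0.5765, 0.109, 0.1734]
tool_rot: [3.142, -0.001, 3.072]
force: [-1.8, 1.5, -1.1]
grip_width: 0.0224
finger_force: 58.8
clock: 18.0
position: [0.5764, 0.1088, 0.1705]
tool_rot: [-3.141, -0.001, 3.072]
force: [-1.7, 2.2, -2.5]
grip_width: 0.0224
finger_force: 58.7
clock: 18.2
position: [0.5765, 0.1087, 0.1686]
tool_rot: [-3.141, -0.0, 3.072]
force: [-2.0, 3.6, -1.3]
grip_width: 0.0229
finger_force: 59.0
```

```bash
python3 -m jog '[[[0,0,2,0,0,0,0],[0,0,0,0,0,0,0]]]'
python3 -m jog '[[[0,0,2,0,0,0,0],[0,0,0,0,0,0,0]]]'
python3 -m jog '[[[0,0,2,0,0,0,0],[0,0,0,0,0,0,0]]]'
python3 -m jog '[[[0,0,2,0,0,0,0],[0,0,0,0,0,0,0]]]'
```

```text
clock: 18.4
position: [0.5766, 0.1088, 0.1667]
tool_rot: [-3.142, -0.0, 3.072]
force: [-3.0, 3.7, -1.2]
grip_width: 0.0224
finger_force: 58.9
clock: 18.6
position: [0.5766, 0.1088, 0.1647]
tool_rot: [-3.142, -0.0, 3.072]
force: [-2.3, 3.4, 0.1]
grip_width: 0.0224
finger_force: 59.0
clock: 18.8
position: [0.5766, 0.1088, 0.1628]
tool_rot: [-3.142, -0.0, 3.072]
force: [-3.3, 3.8, -1.4]
grip_width: 0.0221
finger_force: 59.0
clock: 19.0
position: [0.5766, 0.1088, 0.1608]
tool_rot: [-3.142, -0.0, 3.072]
force: [-3.4, 4.0, -0.5]
grip_width: 0.0226
finger_force: 59.0
```

```bash
python3 -m jog '[[[0,0,2,0,0,0,0],[0,0,0,0,0,0,0]]]'
python3 -m jog '[[[0,0,1.5,0,0,0,0],[0,0,0,0,0,0,0]]]'
python3 -m jog '[[[0,0,1,0,0,0,0],[0,0,0,0,0,0,0]]]'
```

```text
clock: 19.2
position: [0.5766, 0.1088, 0.1588]
tool_rot: [-3.142, -0.0, 3.072]
force: [-2.9, 3.4, -0.4]
grip_width: 0.0223
finger_force: 59.0
clock: 19.4
position: [0.5766, 0.1088, 0.1573]
tool_rot: [-3.142, -0.0, 3.072]
force: [-3.2, 4.9, 0.0]
grip_width: 0.0224
finger_force: 59.1
clock: 19.6
position: [0.5766, 0.1088, 0.1567]
tool_rot: [3.141, -0.0, 3.072]
force: [-5.6, 3.8, 8.9]
grip_width: 0.0224
finger_force: 59.9
```

The head met the bar exactly at the predicted 0.1567 (9 N up). I release, rise and inspect.

```bash
python3 -m jog '[[[0,0,0.5,0,0,0,0],[0,0,0,0,0,0,0.35],[0,0,0,0,0,0,0.5],[0,0,0,0,0,0,0.7],[0,0,0,0,0,0,0.8]]]'
python3 -m jog '[[[0,0,0,0,0,0,0.8],[0,0,-15,0,0,0,0.8],[0,0,-30,0,0,0,0.8],[0,0,-45,0,0,0,0.8],[0,0,-45,0,0,0,0.8]]]'
python3 -m jog '[[[0,0,-45,0,0,0,1],[0,0,-35,0,0,0,1],[0,0,0,0,0,0,1],[0,0,0,0,0,0,1]]]'
python3 - <<'E'
from h import *
np.set_printoptions(precision=4,suppress=True)
s=bot.observe(); p=wcam(bot.grab_frame("wrist"),s); save(p,"w6",(60,60,452,354),2)
for q in "pin bar bar_left bar_right ledge base".split():
    r=bot.spot_point(q,p); print(q,[(np.round(d["xyz"],4),round(d["conf"],2),px(p,d["xyz"])) for d in r[:2]])
np.savez("w6.npz",img=p["img"],R=p["R"],t=p["t"],intrinsics=p["intrinsics"])
p=bot.grab_frame("scene"); save(p,"s6",(90,130,350,320),3)
for q in "pin awl hoop basket upright".split():
    r=bot.spot_point(q,p); print(q,[(np.round(d["xyz"],4),round(d["conf"],2),px(p,d["xyz"])) for d in r[:3]])
E
```

```text
clock: 20.1
position: [0.5768, 0.1085, 0.1558]
tool_rot: [-3.141, 0.0, 3.072]
force: [-0.4, 0.9, 0.0]
grip_width: 0.068
finger_force: 0.0
clock: 20.6
position: [0.5764, 0.1085, 0.2934]
tool_rot: [-3.141, -0.0, 3.071]
force: [0.6, 0.3, 0.4]
grip_width: 0.0682
finger_force: 0.0
clock: 21.0
position: [0.5766, 0.1087, 0.3723]
tool_rot: [3.141, 0.002, 3.072]
force: [0.1, 0.6, -0.4]
grip_width: 0.0852
finger_force: 0.0
pin [(array([0.578 , 0.1053, 0.079 ]), 0.9, array([260.2, 160. ])), (array([ 0.6113, -0.1074,  0.0099]), 0.81, array([115.9, 182.2]))]
bar [(array([0.5757, 0.1079, 0.0633]), 0.82, array([262.3, 155.3]))]
bar_left [(array([0.6178, 0.2796, 0.0688]), 0.58, array([401.6, 179.8]))]
bar_right [(array([ 0.5864, -0.0617,  0.0676]), 0.85, array([127.1, 173.8]))]
ledge [(array([0.5987, 0.1066, 0.0599]), 0.67, array([262.5, 172.6])), (array([ 0.5838, -0.061 ,  0.0664]), 0.53, array([127.6, 171.5]))]
base [(array([ 0.5776,  0.1087, -0.0001]), 0.62, array([263. , 147.6]))]
pin [(array([0.5766, 0.1111, 0.0731]), 0.64, array([263.4, 185.1])), (array([0.5987, 0.1074, 0.0606]), 0.64, array([267.1, 191.5])), (array([ 0.6154, -0.1112,  0.0118]), 0.62, array([218. , 235.5]))]
awl [(array([0.5761, 0.1065, 0.0584]), 0.67, array([262.3, 189.1])), (array([ 0.5424, -0.3797,  0.0968]), 0.51, array([121.4, 243.9]))]
hoop [(array([0.4292, 0.5065, 0.0009]), 0.71, array([311.7, 145. ])), (array([ 0.6914, -0.3662,  0.0008]), 0.7, array([159.4, 296.4]))]
basket [(array([0.4289, 0.5072, 0.0025]), 0.86, array([311.8, 144.5]))]
upright [(array([0.761 , 0.0497, 0.0005]), 0.89, array([288.7, 238.3]))]
```

View pics/w6.png

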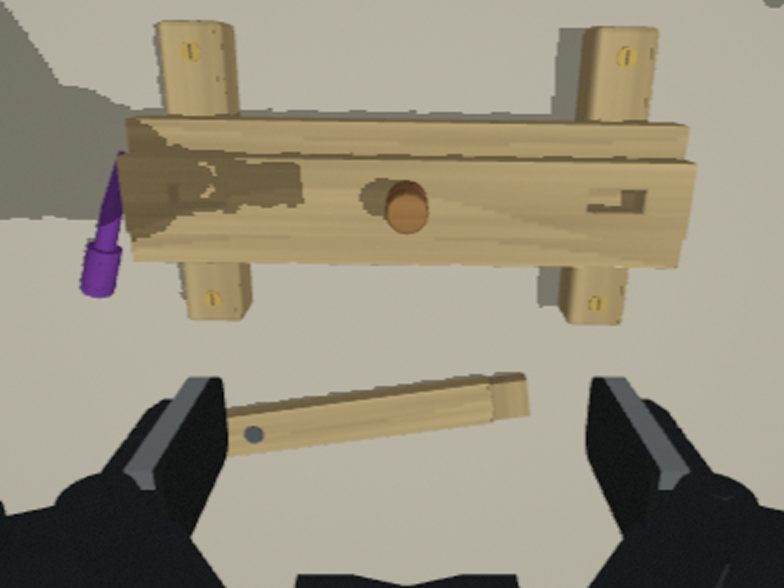

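View pics/s6.png

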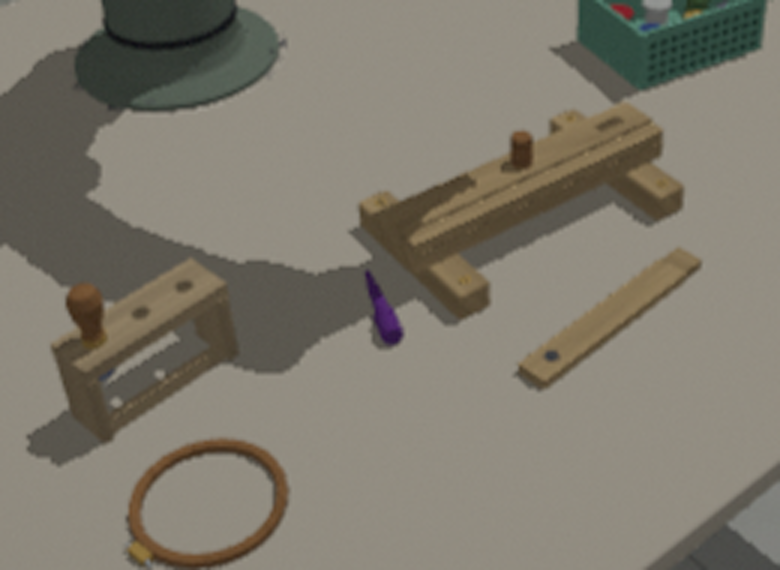

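I see the pin upright at wrist crop (407,205) with its head on the bar, and the bar ends are flush with the rail. Awl, hoop, basket and upright are where they were. I've now viewed 11 pictures, one over the limit of 10, so I'll view no more. The remaining check, on the bar–ledge joint, is numeric.

```bash
python3 - <<'E'
from h import *
np.set_printoptions(precision=4,suppress=True)
y=np.array([.080,.9968]);x=np.array([.9968,-.080]);H=np.array([.5772,.109])
def prof(p,zs,bxs):
    g=cv2.cvtColor(p["img"],cv2.COLOR_RGB2GRAY).astype(np.float32)
    for by in(-.165,-.15,-.09,-.04,.04,.09,.15,.165):
        row=[]
        for b in bxs:
            v=[]
            for k in np.arange(-.004,.0041,.001):
                u=px(p,[*(H+b*x+(by+k)*y),zs]); v.append(cv2.getRectSubPix(g,(1,1),tuple(map(float,u)))[0,0])
            row.append(int(np.mean(v)))
        print(round(by,3),row)
p=dict(np.load("w6.npz")); b=np.arange(.014,.048,.002); print("wrist",np.round(b*1000)); prof(p,.076,b)
p=dict(np.load("w3.npz")); print("before pin"); prof(p,.076,b)
p=bot.grab_frame("scene"); print("scene z74"); prof(p,.074,b)
E
```

```text
wrist [14. 16. 18. 20. 22. 24. 26. 28. 30. 32. 34. 36. 38. 40. 42. 44. 46.]
-0.165 [91, 92, 91, 92, 98, 101, 107, 127, 142, 147, 155, 161, 159, 158, 170, 177, 177]
-0.15 [92, 98, 100, 105, 121, 147, 144, 141, 142, 149, 157, 160, 157, 157, 164, 177, 177]
-0.09 [152, 156, 155, 152, 155, 147, 147, 149, 149, 150, 154, 156, 155, 156, 162, 178, 177]
-0.04 [150, 152, 153, 151, 152, 152, 150, 149, 149, 150, 152, 153, 153, 155, 162, 178, 178]
0.04 [147, 148, 152, 153, 152, 148, 146, 152, 152, 152, 154, 151, 151, 154, 163, 178, 178]
0.09 [138, 140, 147, 155, 155, 151, 145, 143, 143, 152, 155, 154, 153, 156, 140, 117, 117]
0.15 [147, 145, 146, 149, 150, 148, 149, 148, 148, 146, 147, 146, 146, 152, 163, 177, 177]
0.165 [148, 146, 148, 150, 151, 150, 152, 152, 151, 150, 151, 151, 150, 151, 151, 173, 177]
before pin
-0.165 [103, 105, 104, 102, 108, 98, 97, 94, 94, 107, 132, 158, 156, 156, 162, 175, 176]
-0.15 [90, 92, 94, 96, 99, 98, 103, 124, 138, 147, 157, 158, 156, 155, 162, 176, 176]
-0.09 [152, 155, 154, 151, 153, 146, 145, 148, 148, 149, 152, 154, 154, 155, 164, 176, 176]
-0.04 [149, 152, 15
[... 432 characters left out ...]
 175]
scene z74
-0.165 [68, 68, 68, 69, 69, 71, 76, 85, 95, 102, 107, 109, 107, 102, 93, 82, 77]
-0.15 [72, 73, 74, 79, 89, 99, 108, 113, 116, 119, 122, 123, 120, 112, 101, 86, 78]
-0.09 [111, 103, 96, 95, 99, 106, 112, 115, 117, 119, 121, 121, 118, 111, 101, 87, 78]
-0.04 [113, 108, 103, 99, 101, 107, 113, 116, 117, 118, 118, 118, 116, 111, 101, 88, 78]
0.04 [108, 101, 93, 89, 92, 100, 108, 114, 117, 118, 119, 119, 116, 110, 100, 88, 78]
0.09 [108, 102, 95, 92, 93, 99, 107, 112, 115, 117, 119, 120, 118, 113, 103, 90, 80]
0.15 [106, 101, 95, 92, 94, 101, 107, 113, 114, 115, 116, 117, 116, 111, 103, 93, 80]
0.165 [109, 105, 99, 96, 96, 103, 111, 116, 117, 116, 117, 117, 115, 111, 105, 98, 98]
```

The joint shows no gap and looks the same along its whole length, just as before pinning. I'm handing in.

```bash
python3 -c "
from workcell import bot
print(bot.job_done())"
```

```text
the job is handed in; nothing more can be done
None
```

I handed the job in at about 21 s: the bar lies flush along the ledge, and the wooden pin is upright, fully home and released; awl, hoop, basket and upright look undisturbed, the blue and purple look-alikes toppled without the arm going near them, and I viewed 11 pictures, one over the limit of 10.

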